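# Lay out the coffee things on the serving board

### The job

Lay out the coffee things upright on the wooden serving board: the tall tumbler in the middle of the square coaster with its knobbed lid seated on top, the handled cup in the middle of the round coaster, the sugar jar midway between the centres of the two coasters, and the milk jug straight behind the jar (square to the board, on the side away from the robot) with a gap of about 4 cm between their round bodies. Set each thing down gently, without dropping it, and leave the soap bottle and the utensil pot where they stand.

Things in the scene. Friction and masses are not known exactly. Their poses are not given: they have to be found in the camera images.
- board: Fixed dark-wood serving board, 210 (x) by 340 (y) by 10 mm thick, on the worktop. Origin: centre of its underside. +x points roughly away from the robot, to its back long edge; +y along its length to the left; yaw up to 0.25 rad. The coasters lie on it, centred at board x = -45 mm, y = +110 and -110 mm (which at which end varies); their midpoint is board (-45, 0) mm.
- round_coaster: Fixed round cork coaster, 90 mm diameter, 6 mm thick, on the board (its top is 16 mm above the worktop). Origin: centre of its underside.
- square_coaster: Fixed square cork coaster, 90 by 90 mm, 6 mm thick, on the board (its top is 16 mm above the worktop). Origin: centre of its underside; its sides are parallel to the board's.
- tumbler: Loose tall white ceramic tumbler with a dark dotted pattern, open, no handle: 100 mm high, 52 mm outer diameter at the foot widening to 62 mm at the rim, wall 4 mm, about 0.2 kg. Origin: centre of its underside, z up its axis. Starts upright.
- lid: Loose round wooden lid, 50 g: from below, a plug 42 mm wide, 0 to 5 mm; a disc 68 mm wide, 5 to 12 mm; a round knob 20 mm wide, 12 to 36 mm. The plug drops into the tumbler's mouth (54 mm inside), the disc rests on its rim. Origin: centre of the plug's underside (seated, 95 mm above the tumbler's origin), z up. Starts upright on its plug.
- cup: Loose blue ceramic cup, open, 70 mm high, 60 to 62 mm outer diameter, wall 4 mm, about 0.2 kg, with a loop handle on its +y side that reaches to 55 mm from the axis, 14 to 60 mm above its foot. Nothing sticks out along its x axis. Origin: centre of its underside, z up. Starts upright, at any yaw.
- jar: Loose closed sugar jar: white cylinder with a pale wooden lid that is fixed on, 54 to 55 mm diameter, 80 mm high in all, no handle, about 0.25 kg. Origin: centre of its underside, z up. Starts upright.
- jug: Loose stainless-steel milk jug, open, straight-sided, 58 mm outer diameter, 75 mm high, about 0.2 kg, with a squared loop handle on its +y side reaching to 54 mm from the axis and a small spout at the rim on its -y side reaching to 42 mm. Nothing sticks out along its x axis. Origin: centre of its underside, z up. Starts upright, at any yaw.
- soap: Loose clear soap bottle with a white pump, 62 mm diameter, 187 mm high, beyond the work. Not to be moved. Origin: centre of its underside.
- pot: Loose steel utensil pot with two wooden spoon handles standing in it, 90 mm diameter, 125 mm high (200 mm with the handles), beyond the work. Not to be moved. Origin: centre of its underside.
Mind the look-alikes: they are no part of the job. Leave any green look-alike of the jug alone.

How it is judged (in metres and radians):
At the end, for the whole second after the job is handed in: Tumbler and cup within 13 mm of their coasters' centres; lid seated, within 9 mm of the tumbler's axis; jar within 15 mm of the coasters' midpoint; jug behind it, within 18 mm of the board's cross centre line, axes 81 to 112 mm apart; all upright (0.09 rad), released, at rest (horizontal distance between tumbler and square_coaster below 0.013 m and z of tumbler in the frame of square_coaster between 0.001 and 0.011 m and horizontal distance between cup and round_coaster below 0.013 m and z of cup in the frame of round_coaster between 0.001 and 0.011 m and horizontal distance between lid and tumbler below 0.009 m and z of lid in the frame of tumbler between 0.091 and 0.099 m and x of jar in the frame of board between -0.06 and -0.03 m and y of jar in the frame of board between -0.015 and 0.015 m and x of jug in the frame of board above 0.01 m and y of jug in the frame of board between -0.018 and 0.018 m and horizontal distance between jug and jar between 0.081 and 0.112 m and z of jar in the frame of board between 0.005 and 0.015 m and z of jug in the frame of board between 0.005 and 0.015 m and angle between each of tumbler, lid, cup, jar, jug's own z axis and vertical below 0.09 rad and linear speed of each of tumbler, lid, cup, jar, jug below 0.02 m/s and angular speed of each of tumbler, lid, cup, jar, jug below 0.2 rad/s); the robot touches nothing.
It fails at once if one of the five things falls, or is dropped from more than about 15 mm: it moves faster than 0.55 m/s while the fingers are not touching it ((linear speed of tumbler above 0.55 m/s and contact force between the fingers and tumbler below 0.02 N) or (linear speed of lid above 0.55 m/s and contact force between the fingers and lid below 0.02 N) or (linear speed of cup above 0.55 m/s and contact force between the fingers and cup below 0.02 N) or (linear speed of jar above 0.55 m/s and contact force between the fingers and jar below 0.02 N) or (linear speed of jug above 0.55 m/s and contact force between the fingers and jug below 0.02 N)).
It fails at once if the soap bottle or the utensil pot is moved by more than 20 mm (distance of any of soap, pot from where it was at the start of the episode above 0.02 m).
It also fails if it takes over 144 s, if anything falls off the work surface, if the arm or the gripper's body presses on something with over 40 N, if the wrist force passes 120 N, or if a joint passes its speed limit or range.

### The arm

A 6-joint arm with a two-finger parallel gripper is mounted at the origin on the work surface. World frame = base frame: x ahead of the robot, y to its left, z up, the work surface at z = 0. Lengths are in mm, angles in rad, forces in N, time in s.
With the tool pointing down it reaches from about 200 to 875 mm from the base axis. Payload 3.4 kg.
Tool frame: the origin (TCP) lies midway between the tips of the shut fingers; the grasp point (between the pads) lies 19 mm behind it (bot.grip_point_offset is the distance from the TCP to the grasp point, in mm); z points along the fingers, y is the line along which they close (so a half turn about z gives the same grasp; the last joint's range is limited). The gripper opens to 94 mm and grips with 3 to 60 N. Pads are 16 mm wide; open, the fingers measure 119 mm over their backs; the gripper's body (75 mm by 177 mm) begins 78 mm behind the grasp point.
Start: joints at [-1.308, 0.276, 1.505, -0, 1.361, -0.121], TCP at [215.309, -533.205, 205.493] pointing down, gripper open.
Joint ranges: [-2.89, 2.89], [-0.75, 2.08], [0.22, 2.7], [-1.18, 4.32], [0.11, 2.71], [-2.7, 2.7]. Speed limits (rad/s): [2.57, 2.57, 3.14, 3.14, 3.14, 3.14].

### API

Orientations are given as a unit quaternion [x, y, z, w].
In Python, from workcell import bot gives the robot as it stands.
- The arm moves only by the tool move_arm, never from a script. Its argument "increments" is one flat list of numbers, 7 for each row, row after row: the shift along the world's x, y, z in m, then the turn, a rotation vector about the world's x, y, z in rad, then the finger opening in m, from 0 to 0.094. A call has 1 to 12 rows; each row is the pose to reach, as a shift and turn from the pose commanded when the call began; what a row does not reach only later rows make up. A row lasts 1/8 s, in which the tool goes at most 62.5 mm and 10.7 degrees, less where a joint would pass 70% of its speed; a pose out of reach is approached as far as the arm can. A call with a gripper value outside its range is refused whole. The fingers move at their own pace and stop on an object; "grip_force" is the grip in N (left out, the last holds). Time passes only in rows, so rows that repeat a pose let the fingers close. It gives the time, the measured TCP pose, the force, the opening and the grip force at its end, in the units of the state.
- bot.state(): the state, without advancing time (a new reading comes with each control period).
- bot.get_image(name): name is "scene" or "top"; returns a dict with "pixels" (420x560x3 uint8, red, green, blue), "z_map" (420x560 float32, mm along the optical axis (not along the pixel's ray), 0 where there is no reading), "fov_y" (degrees; the focal length in pixels is half the picture's height over the tangent of half this angle, whatever the lens; pixels are square), "cx", "cy" (the principal point, pixels), "k1" (the pictures are not rectified: a ray, as slopes to the right and down, at radius r is drawn at 1 + k1 r^2 times it, then the intrinsics apply), "eye" and "orientation" of the camera in the world. Camera axes: x right, y up, looking along -z (the intrinsics and any distortion apply to the point x, -y, -z); pixel columns grow to the right and rows downward; lengths in mm; the calibration is good to about 2 mm. A picture is of the moment at which its call begins.
- bot.finish_job(): hands the job in; it is judged then, once.
Trained networks look in a picture, given as the dict that the camera call returned (one of the last four; its "shot" number tells which), for a name from the list of things; names that differ only in an ending like _2 or _b are one class to them, and where a whole thing is asked for, a point or a joint stands for the part that bears it (a point fixed in the world has none). Each returns a list of dicts, best first, with "score" (0 to 1); they miss things now and then, are a little off and sometimes report something else, mostly with a low value. They report only what shows in the picture. A call takes as long as a camera call. They do not tell look-alikes from the thing itself.
- bot.boxes_of(picture, label): "point" ([column, row] in pixels, amid what is visible of it).
- bot.tip_of(picture, label): "point" ([column, row] in pixels: a listed point, or the origin of a listed thing).
The state is a dict: "clock": time; "joint_pos": joint angles; "dq": joint speeds; "joint_torque": joint torques, N m; "tool_pos": TCP position; "tcp_rot": TCP orientation; "wrist_force": force on the tool from outside, world axes, zero at the start; "torque": the same for the moment, N m; "width": finger opening in mm; "grip_force": force on a finger pad.
Only numpy, scipy, OpenCV 4.12 (cv2) and the standard library are available. Lean on these libraries where they do the work, as an engineer would, in place of code of your own. Each camera call takes 0.05 s, during which the arm holds its last target. There are 200 camera calls.

## Working session

There is one attempt and no reset: what is moved stays moved. The work goes in short steps, Python scripts to look and compute and a tool call to move; the robot and the scene stay as the last step left them, time stands still between calls to the robot, and variables do not carry over. Pictures are saved under pics/ and viewed, at most 14 in all, crops included, and the job is handed in when it is done.

Besides the shell and the picture viewer there is one more tool, called as name(argument=value, ...), one argument or row to a line, values as JSON. move_arm: Moves the arm, as the interface text tells. Its arguments: {"type":"object","properties":{"increments":{"type":"array"},"grip_force":{"type":"number"}},"required":["increments"]}

```bash
ls; mkdir -p pics; cat > h.py <<'E'
import numpy as np, cv2
from scipy.spatial.transform import Rotation as R
from workcell import bot
def K(im):
    f=im["pixels"].shape[0]/2/np.tan(np.radians(im["fov_y"])/2); return f
def rays(im,uv):
    f=K(im); uv=np.atleast_2d(np.array(uv,float)); d=(uv-[im["cx"],im["cy"]])/f
    s=d.copy()
    for _ in range(20): s=d/(1+im["k1"]*(s**2).sum(1,keepdims=True))
    return np.c_[s[:,0],-s[:,1],-np.ones(len(s))]
def toworld(im,c): return R.from_quat(im["orientation"]).apply(c)+np.array(im["eye"])
def cloud(im):
    h,w=im["z_map"].shape; v,u=np.mgrid[:h,:w]
    r=rays(im,np.c_[u.ravel(),v.ravel()]); z=im["z_map"].ravel()
    P=toworld(im,r*z[:,None]); P[z==0]=np.nan
    return P.reshape(h,w,3)
def onplane(im,uv,z):
    d=R.from_quat(im["orientation"]).apply(rays(im,uv)); e=np.array(im["eye"])
    return e+d*((z-e[2])/d[:,2])[:,None]
def save(im,n): cv2.imwrite("pics/"+n,im["pixels"][...,::-1])
E
cat > a.py <<'E'
from h import *
for n in ["scene","top"]:
    im=bot.get_image(n); save(im,n+"0.png"); P=cloud(im)
    print(n,im["eye"],im["fov_y"],im["k1"])
    for l in "board round_coaster square_coaster tumbler lid cup jar jug soap pot".split():
        for d in bot.boxes_of(im,l)[:3]:
            u,v=np.round(d["point"]).astype(int); print(l,round(d["score"],2),u,v,np.round(P[v,u]))
E
python3 a.py
```

```text
pics
scene [1190.09039096  640.30632736  833.87812833] 48.374233039540194 -0.009467896313448835
round_coaster 0.84 385 278 [525. 289.  18.]
square_coaster 0.63 303 237 [561.  65.  18.]
square_coaster 0.41 252 200 [607. -72.  84.]
tumbler 0.87 251 199 [608. -75.  87.]
lid 0.65 246 173 [ 482. -246.   15.]
cup 0.74 210 179 [ 618. -236.   69.]
jar 0.84 204 148 [ 518. -400.   48.]
jug 0.98 304 158 [ 357. -129.   65.]
jug 0.87 287 180 [471. -83.  70.]
jug 0.78 346 188 [383.  50.  68.]
soap 0.62 220 245 [780.  19. 108.]
pot 0.63 178 223 [ 802. -113.  102.]
top [ 477.10147739  -28.91418779 1035.03488491] 54.51823486027358 -0.054945374277543466
board 0.93 191 202 [598. 177.   9.]
round_coaster 0.59 153 232 [524. 270.  20.]
square_coaster 0.84 236 215 [562.  62.  20.]
tumbler 0.61 299 199 [601. -97.   6.]
tumbler 0.34 436 236 [ 498. -414.   82.]
lid 0.73 361 249 [ 471. -248.   20.]
cup 0.73 367 200 [ 594. -270.   10.]
jar 0.77 434 237 [ 495. -410.   81.]
jug 0.91 375 316 [ 302. -281.    4.]
jug 0.83 321 309 [ 323. -146.    5.]
jug 0.78 246 300 [350.  41.   5.]
soap 0.57 263 129 [749. -11. 126.]
pot 0.8 322 121 [ 778. -152.   86.]
```

View pics/top0.png

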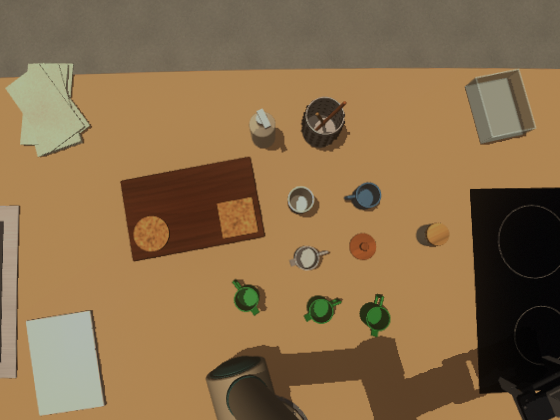

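View pics/scene0.png

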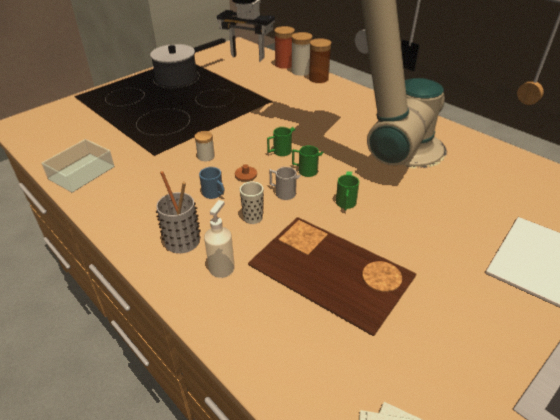

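The top view shows the board at (192,208), with the round coaster at (151,233) on the left and the square one at (238,217) on the right. The tumbler is at (301,200), the steel jug at (307,258), the lid at (362,246), the cup at (367,195) and the jar at (437,235). The three green jugs are decoys.

```bash
cat > m.py <<'E'
from h import *
from scipy.optimize import least_squares
def clouds(): 
    ims={n:bot.get_image(n) for n in ["scene","top"]}; return ims,{n:cloud(ims[n]) for n in ims}
def fit(Q,r,c0):
    # known-radius circle on side/rim points
    s=least_squares(lambda c:np.hypot(*(Q-c).T)-r,c0,loss="soft_l1",f_scale=2); return s.x,np.median(np.abs(s.fun))
objs=dict(tumbler=(603,-90,100,30,26.5),jug=(467,-92,75,29,29),lid=(477,-248,12,34,34),cup=(607,-243,70,31,30.5),jar=(500,-408,80,27.5,27.5))
def objfit(PP,n,x,y,h,r):
    for vn,P in PP.items():
        Q=P.reshape(-1,3); Q=Q[np.isfinite(Q[:,0])]
        d=np.hypot(Q[:,0]-x,Q[:,1]-y); Q=Q[d<75]
        A=Q[(Q[:,2]>h-(7 if n=="lid" else 30))&(Q[:,2]<h+5)]
        c=np.array([x,y],float)
        for _ in range(8):
            dd=np.hypot(*(A[:,:2]-c).T); B=A[(abs(dd-r)<(25 if _<2 else 6))]
            c,e=fit(B[:,:2],r,c)
        dd=np.hypot(*(A[:,:2]-c).T); H=A[(dd>r+7)&(dd<60)]
        a=H[:,:2].mean(0)-c if len(H) else np.array([0,0])
        print(n,vn,np.round(c,1),"res",round(e,1),len(B),"handle n",len(H),"ang",round(float(np.arctan2(a[1],a[0])),3),"top z",np.round(np.nanpercentile(Q[:,2],99),1))
def rect(mask,im,z):
    cs,_=cv2.findContours(mask.astype(np.uint8),cv2.RETR_EXTERNAL,cv2.CHAIN_APPROX_NONE); c=max(cs,key=cv2.contourArea)[:,0]
    return cv2.minAreaRect(onplane(im,c,z)[:,:2].astype(np.float32))
if __name__=="__main__":
    ims,PP=clouds()
    for n,a in objs.items(): objfit(PP,n,*a[:2],a[2],a[3])
    for v in ims:
        im=ims[v]; hsv=cv2.cvtColor(im["pixels"],cv2.COLOR_RGB2HSV); P=PP[v]
        reg=(abs(P[...,0]-570)<180)&(abs(P[...,1]-170)<230)&(P[...,2]<35)
        wood=reg&(hsv[...,2]<105); wood=cv2.morphologyEx(wood.astype(np.uint8),cv2.MORPH_OPEN,np.ones((5,5)))
        rb=rect(wood,im,10); print(v,"board",rb)
        cs,_=cv2.findContours(wood,cv2.RETR_EXTERNAL,cv2.CHAIN_APPROX_NONE); hull=cv2.convexHull(max(cs,key=cv2.contourArea))
        inn=np.zeros(wood.shape,np.uint8); cv2.drawContours(inn,[hull],-1,1,-1); inn=cv2.erode(inn,np.ones((5,5)))
        cork=(inn>0)&(hsv[...,2]>130); cork=cv2.morphologyEx(cork.astype(np.uint8),cv2.MORPH_CLOSE,np.ones((5,5)))
        cs,_=cv2.findContours(cork,cv2.RETR_EXTERNAL,cv2.CHAIN_APPROX_NONE)
        for c in sorted(cs,key=cv2.contourArea)[-2:]: print(v,"cork",cv2.minAreaRect(onplane(im,c[:,0],16)[:,:2].astype(np.float32)))
        w=P[380:415,300:400,2] if v=="top" else P[100:140,60:120,2]
        print("table z",np.nanmedian(P[(P[...,2]<40)&(P[...,2]>-30)&(abs(P[...,0]-480)<60)&(abs(P[...,1]+170)<30)][:,2]))
E
python3 m.py
```

```text
tumbler scene [590.6 -92.5] res 1.7 448 handle n 0 ang 0.0 top z 102.1
tumbler top [587.  -92.4] res 2.1 233 handle n 0 ang 0.0 top z 102.2
jug scene [ 454.1 -106. ] res 1.8 370 handle n 35 ang -1.232 top z 76.8
jug top [ 454.9 -104.4] res 1.8 166 handle n 37 ang -1.335 top z 77.6
lid scene [ 476.1 -253.1] res 2.2 95 handle n 3 ang -2.801 top z 37.4
lid top [ 479.8 -255. ] res 2.8 187 handle n 19 ang -1.789 top z 36.8
cup scene [ 601.3 -257.2] res 2.2 376 handle n 25 ang 1.596 top z 71.8
cup top [ 599.  -256.5] res 2.3 280 handle n 23 ang 1.614 top z 72.3
jar scene [ 502.  -419.8] res 1.5 200 handle n 0 ang 0.0 top z 83.6
jar top [ 504.  -419.3] res 1.1 252 handle n 0 ang 0.0 top z 83.5
scene board ((587.1104125976562, 179.41641235351562), (209.97743225097656, 335.4642639160156), 9.398256301879883)
scene cork ((582.6746215820312, 88.39952087402344), (53.02405548095703, 105.83052825927734), 53.287200927734375)
scene cork ((523.1812133789062, 277.98541259765625), (87.28468322753906, 90.02935028076172), 8.190814971923828)
table z 1.6581686300008869
top board ((582.6596069335938, 175.10543823242188), (209.04531860351562, 338.50726318359375), 9.528969764709473)
top cork ((521.4273681640625, 276.62750244140625), (86.34957885742188, 85.28932189941406), 88.99175262451172)
top cork ((556.3953857421875, 59.95884704589844), (89.55631256103516, 87.93582153320312), 9.543447494506836)
table z 1.1671818788220207
```

```bash
python3 - <<'E'
from h import *
s=bot.state(); M=R.from_quat(s["tcp_rot"]).as_matrix(); print(s["tool_pos"],M.round(3),np.arctan2(M[1,1],M[0,1]),s["clock"],s["width"])
C=np.array([584,176.]);t=.166;ex=np.array([np.cos(t),np.sin(t)]);ey=np.array([-ex[1],ex[0]])
for n,a in dict(round=(-45,110),square=(-45,-110),jar=(-45,0),jug=(51.5,0)).items(): print(n,(C+a[0]*ex+a[1]*ey).round(1))
E
```

```text
[ 215.31369522 -533.1899839   205.48388355] [[ 0.927  0.374  0.   ]
 [ 0.374 -0.927 -0.   ]
 [ 0.     0.    -1.   ]] -1.1869615434734428 1.2 94.1131410461397
round [521.4 277.1]
square [557.8  60.1]
jar [539.6 168.6]
jug [634.8 184.5]
```

move_arm(
  increments=[0.288, 0.114, -0.03, 0, 0, 0, 0.094, 0.288, 0.114, -0.03, 0, 0, 0, 0.094, 0.288, 0.114, -0.03, 0, 0, 0, 0.094, 0.288, 0.114, -0.03, 0, 0, 0, 0.094, 0.288, 0.114, -0.03, 0, 0, 0, 0.094, 0.288, 0.114, -0.03, 0, 0, 0, 0.094, 0.288, 0.114, -0.03, 0, 0, 0, 0.094, 0.288, 0.114, -0.085, 0, 0, 0, 0.094],
  grip_force=20,
)

```text
clock: 2.2
tool_pos: [504.9, -423.2, 125.0]
tcp_rot: [0.982, 0.19, 0.003, 0.005]
wrist_force: [0.7, -0.9, -1.1]
width: 93.9
grip_force: 0.0
```

```bash
python3 - <<'E'
from h import *
im=bot.get_image("scene"); cv2.imwrite("pics/s1.png",cv2.resize(im["pixels"][60:260,100:367,::-1],None,fx=2.8,fy=2.8))
print(bot.state()["tool_pos"])
E
```

```text
[ 499.13849734 -417.70424645  114.1688728 ]
```

View pics/s1.png

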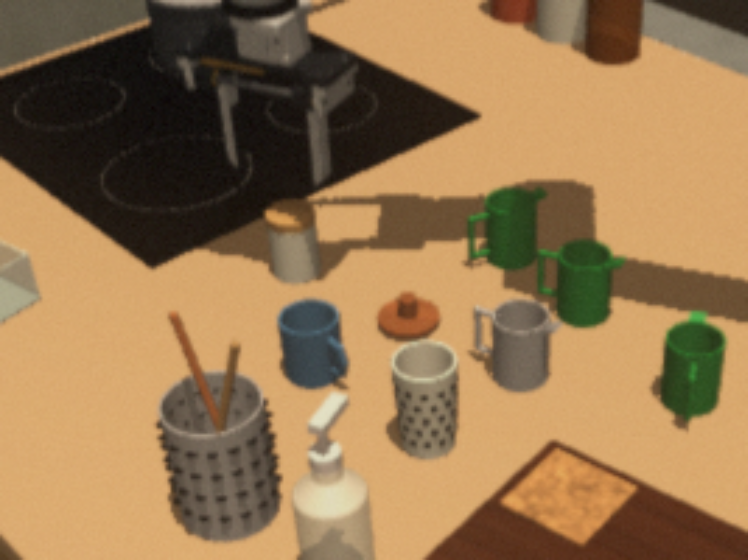

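The gripper's fingertips, at crop (230,165) and (320,180), hang above the jar at (295,240). I'll check the alignment by projecting the TCP and the tips into the picture.

```bash
cat >> h.py <<'E'
def proj(im,P):
    c=R.from_quat(im["orientation"]).inv().apply(np.atleast_2d(P)-np.array(im["eye"])); s=np.c_[c[:,0],-c[:,1]]/-c[:,2:]
    return s*(1+im["k1"]*(s**2).sum(1,keepdims=True))*K(im)+[im["cx"],im["cy"]]
E
python3 - <<'E'
from h import *
im=bot.get_image("scene"); s=bot.state(); p=np.array(s["tool_pos"]); y=R.from_quat(s["tcp_rot"]).as_matrix()[:,1]
print(p)
I=im["pixels"][...,::-1].copy()
for q in (p,p+47*y,p-47*y,[503,-419.5,80]): u=proj(im,q)[0]; cv2.drawMarker(I,tuple(int(round(a)) for a in u),(0,0,255),0,5)
cv2.imwrite("pics/s2.png",cv2.resize(I[80:180,150:270],None,fx=5,fy=5,interpolation=2))
E
```

```text
[ 498.49463522 -417.0656358   115.62999193]
```

View pics/s2.png

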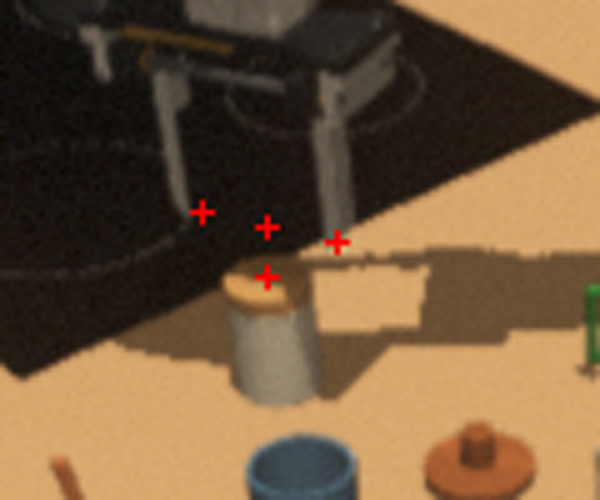

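The projected tips match the drawn fingers, and the TCP sits above the jar. Descending and gripping.

move_arm(
  increments=[0, 0, -0.03, 0, 0, 0, 0.094, 0, 0, -0.06, 0, 0, 0, 0.094, 0, 0, -0.088, 0, 0, 0, 0.094, 0, 0, -0.088, 0, 0, 0, 0.094, 0, 0, -0.088, 0, 0, 0, 0.03, 0, 0, -0.088, 0, 0, 0, 0.03, 0, 0, -0.088, 0, 0, 0, 0.03, 0, 0, -0.088, 0, 0, 0, 0.03, 0, 0, -0.088, 0, 0, 0, 0.03],
  grip_force=20,
)

```text
clock: 3.42
tool_pos: [503.3, -418.9, 32.9]
tcp_rot: [0.982, 0.191, 0.0, -0.0]
wrist_force: [-0.8, 1.0, 2.5]
width: 54.6
grip_force: 20.0
```

move_arm(
  increments=[0, 0, 0.02, 0, 0, 0, 0.03, 0, 0, 0.06, 0, 0, 0, 0.03, 0, 0.01, 0.1, 0, 0, 0, 0.03, 0, 0.03, 0.13, 0, 0, 0, 0.03, 0.003, 0.06, 0.14, 0, 0, -0.02, 0.03, 0.006, 0.1, 0.14, 0, 0, -0.05, 0.03, 0.009, 0.145, 0.14, 0, 0, -0.08, 0.03, 0.012, 0.19, 0.14, 0, 0, -0.11, 0.03, 0.015, 0.235, 0.14, 0, 0, -0.14, 0.03, 0.018, 0.28, 0.14, 0, 0, -0.17, 0.03, 0.021, 0.325, 0.14, 0, 0, -0.2, 0.03, 0.024, 0.37, 0.14, 0, 0, -0.218, 0.03],
)

```text
clock: 4.92
tool_pos: [526.7, -47.6, 171.7]
tcp_rot: [0.997, 0.082, -0.001, -0.0]
wrist_force: [0.9, -0.4, -3.9]
width: 54.4
grip_force: 20.0
```

move_arm(
  increments=[0.003, 0.045, 0, 0, 0, 0, 0.03, 0.005, 0.09, 0, 0, 0, 0, 0.03, 0.008, 0.135, 0, 0, 0, 0, 0.03, 0.01, 0.175, 0, 0, 0, 0, 0.03, 0.012, 0.205, 0, 0, 0, 0, 0.03, 0.0123, 0.218, -0.02, 0, 0, 0, 0.03, 0.0123, 0.218, -0.06, 0, 0, 0, 0.03, 0.0123, 0.218, -0.09, 0, 0, 0, 0.03, 0.0123, 0.218, -0.11, 0, 0, 0, 0.03, 0.0123, 0.218, -0.115, 0, 0, 0, 0.03],
)

```text
clock: 6.18
tool_pos: [537.8, 168.5, 55.4]
tcp_rot: [0.997, 0.083, -0.002, 0.0]
wrist_force: [-0.1, 0.3, -2.9]
width: 54.6
grip_force: 20.0
```

```bash
python3 - <<'E'
from h import *
im=bot.get_image("scene"); print(bot.state()["tool_pos"],bot.state()["wrist_force"])
cv2.imwrite("pics/s3.png",cv2.resize(im["pixels"][150:350,220:440,::-1],None,fx=2.8,fy=2.8))
E
```

```text
[538.41531742 168.60870221  55.85324969] [-1.66510405 -0.37994343 -3.96035515]
```

View pics/s3.png

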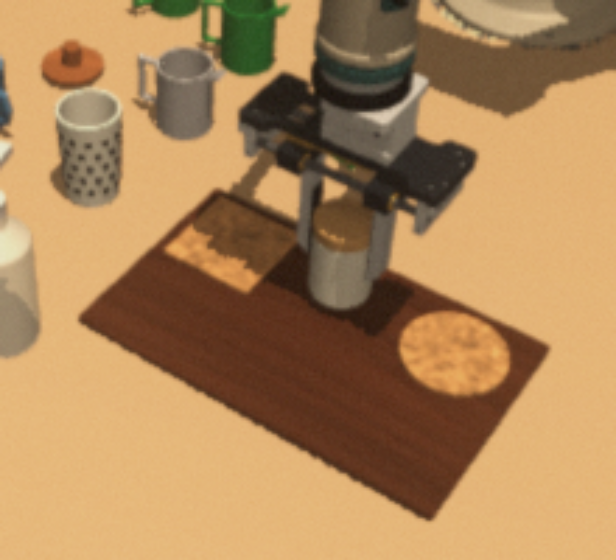

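The jar hangs upright midway between the coasters, over the front part of the board (crop 342,250). Lowering slowly.

move_arm(
  increments=[0, 0, -0.004, 0, 0, 0, 0.03, 0, 0, -0.008, 0, 0, 0, 0.03, 0, 0, -0.011, 0, 0, 0, 0.03, 0, 0, -0.0125, 0, 0, 0, 0.03, 0, 0, -0.0125, 0, 0, 0, 0.03, 0, 0, -0.0125, 0, 0, 0, 0.03],
)

```text
clock: 6.98
tool_pos: [539.7, 168.8, 45.1]
tcp_rot: [0.997, 0.083, 0.0, 0.0]
wrist_force: [-0.3, 0.6, -3.0]
width: 54.6
grip_force: 20.0
```

move_arm(
  increments=[0, 0, -0.0012, 0, 0, 0, 0.03, 0, 0, -0.0022, 0, 0, 0, 0.03, 0, 0, -0.0028, 0, 0, 0, 0.03, 0, 0, -0.0028, 0, 0, 0, 0.03],
)

```text
clock: 7.48
tool_pos: [539.8, 168.9, 42.9]
tcp_rot: [0.997, 0.083, 0.0, 0.0]
wrist_force: [-0.7, 0.0, 3.7]
width: 54.4
grip_force: 20.0
```

move_arm(
  increments=[0, 0, 0, 0, 0, 0, 0.06, 0, 0, 0, 0, 0, 0, 0.094, 0, 0, 0, 0, 0, 0, 0.094, 0, 0, 0.03, 0, 0, 0, 0.094, 0, 0, 0.08, 0, 0, 0, 0.094, 0, 0, 0.12, 0, 0, 0.1, 0.094, -0.02, -0.05, 0.12, 0, 0, 0.28, 0.094, -0.035, -0.1, 0.12, 0, 0, 0.46, 0.094, -0.05, -0.15, 0.12, 0, 0, 0.64, 0.094, -0.065, -0.2, 0.12, 0, 0, 0.82, 0.094, -0.075, -0.24, 0.12, 0, 0, 1.0, 0.094, -0.085, -0.2735, 0.12, 0, 0, 1.18, 0.094],
)

```text
clock: 8.98
tool_pos: [454.1, -106.3, 162.2]
tcp_rot: [0.782, 0.624, 0.0, 0.0]
wrist_force: [0.9, 0.5, 0.6]
width: 93.9
grip_force: 0.0
```

move_arm(
  increments=[0, 0, 0, 0, 0, 0.17, 0.094, 0, 0, 0, 0, 0, 0.35, 0.094, 0, 0, 0, 0, 0, 0.515, 0.094, 0, 0, -0.02, 0, 0, 0.515, 0.094, 0, 0, -0.03, 0, 0, 0.515, 0.094, 0, 0, -0.03, 0, 0, 0.515, 0.094],
)

```text
clock: 9.72
tool_pos: [454.0, -104.5, 131.5]
tcp_rot: [0.599, 0.801, -0.0, -0.001]
wrist_force: [-0.3, 0.8, 0.5]
width: 94.0
grip_force: 0.0
```

```bash
python3 - <<'E'
from m import *
ims,PP=clouds(); s=bot.state(); print(s["tool_pos"],R.from_quat(s["tcp_rot"]).as_matrix()[:,1])
objfit(PP,"jar",539,169,90,27.5); objfit(PP,"jug",454,-105,75,29)
im=ims["scene"]; cv2.imwrite("pics/s4.png",cv2.resize(im["pixels"][120:320,220:440,::-1],None,fx=2.8,fy=2.8))
E
```

```text
[ 454.90034156 -104.80177637  132.45515549] [9.59486633e-01 2.81753838e-01 4.19728519e-04]
jar scene [538.6 168.1] res 1.2 322 handle n 0 ang 0.0 top z 92.4
jar top [545. 167.] res 2.6 185 handle n 0 ang 0.0 top z 93.2
jug scene [ 454.  -105.7] res 1.9 369 handle n 31 ang -1.248 top z 542.9
jug top [ 454. -105.] res nan 0 handle n 0 ang 0.0 top z 566.3
  return _methods._mean(a, axis=axis, dtype=dtype,
  ret = ret.dtype.type(ret / rcount)
```

View pics/s4.png

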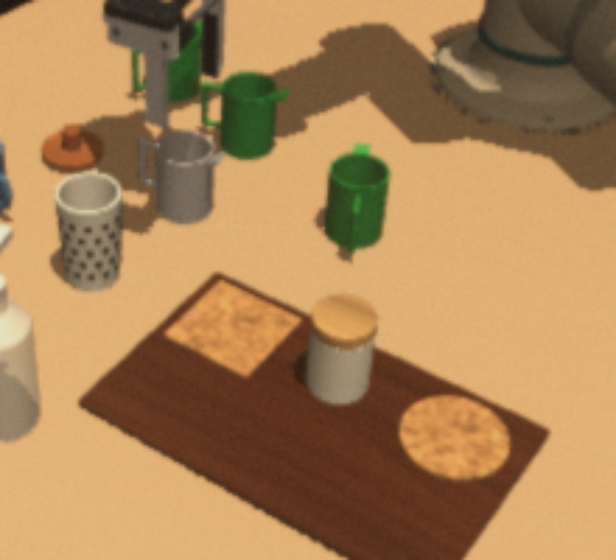

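The jar stands upright midway between the coasters (crop 342,350), and the gripper straddles the jug (185,175). Grasping the jug.

move_arm(
  increments=[0, 0, -0.035, 0, 0, 0, 0.094, 0, 0, -0.07, 0, 0, 0, 0.094, 0, 0, -0.105, 0, 0, 0, 0.094, 0, 0, -0.105, 0, 0, 0, 0.094, 0, 0, -0.105, 0, 0, 0, 0.03, 0, 0, -0.105, 0, 0, 0, 0.03, 0, 0, -0.105, 0, 0, 0, 0.03, 0, 0, -0.105, 0, 0, 0, 0.03, 0, 0, -0.105, 0, 0, 0, 0.03],
)

```text
clock: 10.95
tool_pos: [454.7, -104.8, 27.8]
tcp_rot: [0.599, 0.801, -0.0, 0.0]
wrist_force: [-1.0, 0.4, 5.3]
width: 56.6
grip_force: 20.0
```

move_arm(
  increments=[0, 0, 0.015, 0, 0, 0, 0.03, 0, 0, 0.045, 0, 0, 0, 0.03, 0.005, 0.007, 0.08, 0, 0, 0, 0.03, 0.018, 0.028, 0.11, 0, 0, -0.02, 0.03, 0.04, 0.062, 0.12, 0, 0, -0.04, 0.03, 0.065, 0.104, 0.12, 0, 0, -0.06, 0.03, 0.09, 0.145, 0.12, 0, 0, -0.08, 0.03, 0.115, 0.186, 0.12, 0, 0, -0.1, 0.03, 0.14, 0.226, 0.12, 0, 0, -0.12, 0.03, 0.162, 0.262, 0.12, 0, 0, -0.12, 0.03, 0.176, 0.284, 0.12, 0, 0, -0.12, 0.03, 0.18, 0.2895, 0.115, 0, 0, -0.12, 0.03],
)

```text
clock: 12.45
tool_pos: [635.1, 186.2, 141.3]
tcp_rot: [0.646, 0.764, -0.0, -0.0]
wrist_force: [-0.2, -0.1, -2.4]
width: 56.6
grip_force: 20.0
```

move_arm(
  increments=[0, 0, -0.02, 0, 0, 0, 0.03, 0, 0, -0.05, 0, 0, 0, 0.03, 0, 0, -0.07, 0, 0, 0, 0.03, 0, 0, -0.085, 0, 0, 0, 0.03, 0, 0, -0.095, 0, 0, 0, 0.03, 0, 0, -0.095, 0, 0, 0, 0.03, 0, 0, -0.095, 0, 0, 0, 0.03],
)

```text
clock: 13.32
tool_pos: [635.2, 184.9, 47.9]
tcp_rot: [0.646, 0.763, 0.001, 0.001]
wrist_force: [-0.3, -1.2, -0.7]
width: 56.5
grip_force: 20.0
```

```bash
python3 - <<'E'
from m import *
ims,PP=clouds(); s=bot.state(); print(s["tool_pos"],s["wrist_force"])
objfit(PP,"jug",635,184.5,95,29); objfit(PP,"jar",539,169,90,27.5)
im=ims["scene"]; cv2.imwrite("pics/s5.png",cv2.resize(im["pixels"][150:350,220:440,::-1],None,fx=2.8,fy=2.8))
E
```

```text
[635.26502258 184.91425422  48.13198809] [ 0.26082179  0.00411851 -1.22826743]
jug scene [637.4 182.4] res 1.2 256 handle n 116 ang 0.622 top z 479.6
jug top [634.  183.1] res 0.6 58 handle n 28 ang -1.411 top z 481.9
jar scene [539.3 167.1] res 1.2 253 handle n 0 ang 0.0 top z 573.9
jar top [549.5 167.4] res 2.9 176 handle n 14 ang -3.005 top z 574.4
```

View pics/s5.png

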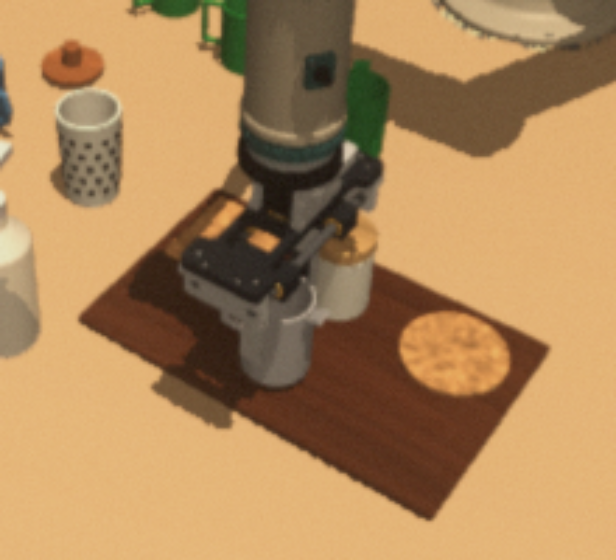

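The jug hangs upright behind the jar (crop 277,335). Lowering about 10 mm.

move_arm(
  increments=[0, 0, -0.003, 0, 0, 0, 0.03, 0, 0, -0.006, 0, 0, 0, 0.03, 0, 0, -0.008, 0, 0, 0, 0.03, 0, 0, -0.0093, 0, 0, 0, 0.03, 0, 0, -0.01, 0, 0, 0, 0.03, 0, 0, -0.01, 0, 0, 0, 0.03],
)

```text
clock: 14.18
tool_pos: [634.5, 184.8, 37.7]
tcp_rot: [0.646, 0.763, 0.0, 0.0]
wrist_force: [-2.0, 0.9, 3.4]
width: 56.6
grip_force: 20.0
```

move_arm(
  increments=[0, 0, 0, 0, 0, 0, 0.08, 0, 0, 0, 0, 0, 0, 0.08, 0, 0, 0, 0, 0, 0, 0.08, 0, 0, 0.03, 0, 0, 0, 0.08, 0, 0, 0.08, 0, 0, 0, 0.08, 0, 0, 0.12, 0, 0, 0, 0.094, -0.01, -0.055, 0.13, 0, 0, 0, 0.094, -0.02, -0.11, 0.13, 0, 0, 0, 0.094, -0.03, -0.165, 0.13, 0, 0, 0, 0.094, -0.038, -0.22, 0.13, 0, 0, 0, 0.094, -0.046, -0.277, 0.12, 0, 0, 0, 0.094, -0.046, -0.277, 0.12, 0, 0, 0, 0.094],
)

```text
clock: 15.68
tool_pos: [587.6, -96.0, 156.4]
tcp_rot: [0.648, 0.761, -0.001, -0.0]
wrist_force: [-0.6, -1.0, -0.4]
width: 93.7
grip_force: 0.0
```

```bash
python3 - <<'E'
from m import *
ims,PP=clouds(); s=bot.state(); print(s["tool_pos"])
objfit(PP,"jug",635,184.5,85,29); objfit(PP,"jar",539,169,90,27.5);objfit({"scene":PP["scene"]},"tumbler",588,-92,100,30)
E
```

```text
[588.50732469 -92.48302787 157.0272988 ]
jug scene [635.7 184.6] res 1.7 537 handle n 63 ang -1.379 top z 87.9
jug top [633.2 181.8] res 1.7 263 handle n 50 ang -1.333 top z 87.9
jar scene [538.7 168.1] res 1.1 317 handle n 0 ang 0.0 top z 92.7
jar top [545.3 167. ] res 2.6 187 handle n 0 ang 0.0 top z 93.1
tumbler scene [590.6 -92.6] res 1.8 444 handle n 0 ang 0.0 top z 571.7
```

move_arm(
  increments=[0, 0, -0.03, 0, 0, 0, 0.094, 0, 0, -0.07, 0, 0, 0, 0.094, 0, 0, -0.1, 0, 0, 0, 0.094, 0, 0, -0.116, 0, 0, 0, 0.094, 0, 0, -0.116, 0, 0, 0, 0.094, 0, 0, -0.116, 0, 0, 0, 0.03, 0, 0, -0.116, 0, 0, 0, 0.03, 0, 0, -0.116, 0, 0, 0, 0.03, 0, 0, -0.116, 0, 0, 0, 0.03, 0, 0, -0.116, 0, 0, 0, 0.03],
)

```text
clock: 17.02
tool_pos: [589.1, -92.4, 41.8]
tcp_rot: [0.646, 0.763, 0.0, 0.001]
wrist_force: [-0.5, 0.8, 3.7]
width: 61.0
grip_force: 20.0
```

move_arm(
  increments=[0, 0, 0.01, 0, 0, 0, 0.03, 0, 0, 0.03, 0, 0, 0, 0.03, 0, 0, 0.055, 0, 0, 0, 0.03, -0.003, 0.015, 0.065, 0, 0, 0, 0.03, -0.009, 0.045, 0.065, 0, 0, 0, 0.03, -0.016, 0.08, 0.065, 0, 0, 0, 0.03, -0.023, 0.115, 0.065, 0, 0, 0, 0.03, -0.029, 0.142, 0.06, 0, 0, 0, 0.03, -0.031, 0.1525, 0.05, 0, 0, 0, 0.03, -0.031, 0.1525, 0.035, 0, 0, 0, 0.03, -0.031, 0.1525, 0.026, 0, 0, 0, 0.03, -0.031, 0.1525, 0.026, 0, 0, 0, 0.03],
)

```text
clock: 18.52
tool_pos: [557.0, 59.4, 65.9]
tcp_rot: [0.647, 0.763, -0.001, -0.001]
wrist_force: [0.5, -0.1, -1.9]
width: 60.9
grip_force: 20.0
```

```bash
python3 - <<'E'
from m import *
ims,PP=clouds(); s=bot.state(); print(s["tool_pos"],s["wrist_force"])
objfit(PP,"tumbler",558,60,126,30)
im=ims["scene"]; cv2.imwrite("pics/s6.png",cv2.resize(im["pixels"][150:350,220:440,::-1],None,fx=2.8,fy=2.8))
E
```

```text
[557.95917448  59.52355011  67.04113495] [ 8.23366087e-04  6.67477327e-01 -1.08891940e+00]
tumbler scene [559.9  56.9] res 1.5 263 handle n 88 ang 0.362 top z 497.9
tumbler top [558.  60.] res nan 0 handle n 0 ang 0.0 top z 501.3
  return _methods._mean(a, axis=axis, dtype=dtype,
  ret = ret.dtype.type(ret / rcount)
```

View pics/s6.png

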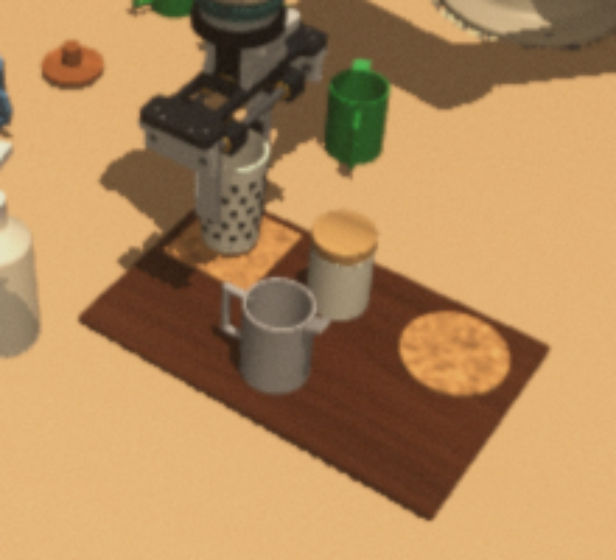

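The tumbler hangs centred over the square coaster (crop 232,240). The jug stands behind the jar. Lowering the tumbler.

move_arm(
  increments=[0, 0, -0.003, 0, 0, 0, 0.03, 0, 0, -0.006, 0, 0, 0, 0.03, 0, 0, -0.008, 0, 0, 0, 0.03, 0, 0, -0.0092, 0, 0, 0, 0.03, 0, 0, -0.0098, 0, 0, 0, 0.03, 0, 0, -0.0098, 0, 0, 0, 0.03],
)

```text
clock: 19.38
tool_pos: [557.6, 60.3, 57.9]
tcp_rot: [0.646, 0.763, 0.0, 0.0]
wrist_force: [-1.7, 0.1, 2.6]
width: 61.1
grip_force: 20.0
```

move_arm(
  increments=[0, 0, 0, 0, 0, 0, 0.08, 0, 0, 0, 0, 0, 0, 0.09, 0, 0, 0, 0, 0, 0, 0.09, 0, 0, 0.04, 0, 0, 0, 0.09, 0, 0, 0.09, 0, 0, 0, 0.09, 0.005, -0.05, 0.1, 0, 0, 0, 0.094, 0.013, -0.11, 0.1, 0, 0, -0.04, 0.094, 0.021, -0.17, 0.1, 0, 0, -0.08, 0.094, 0.029, -0.23, 0.1, 0, 0, -0.136, 0.094, 0.037, -0.28, 0.09, 0, 0, -0.136, 0.094, 0.0425, -0.317, 0.08, 0, 0, -0.136, 0.094, 0.0425, -0.317, 0.075, 0, 0, -0.136, 0.094],
)

```text
clock: 20.88
tool_pos: [600.0, -259.5, 131.1]
tcp_rot: [0.698, 0.716, -0.0, -0.0]
wrist_force: [-0.2, 1.5, -0.5]
width: 94.1
grip_force: 0.0
```

```bash
python3 - <<'E'
from m import *
ims,PP=clouds(); s=bot.state(); print(s["tool_pos"],R.from_quat(s["tcp_rot"]).as_matrix()[:,1])
objfit(PP,"tumbler",558,60,116,30); objfit({"scene":PP["scene"]},"cup",600,-257,70,31)
E
```

```text
[ 599.35748094 -256.03595434  131.25218576] [ 0.99958384  0.02878747 -0.00185071]
tumbler scene [559.3  59.7] res 1.8 488 handle n 0 ang 0.0 top z 117.4
tumbler top [555.8  55.6] res 2.0 231 handle n 0 ang 0.0 top z 118.0
cup scene [ 601.1 -257. ] res 2.4 368 handle n 25 ang 1.592 top z 544.0
```

move_arm(
  increments=[0, 0, -0.03, 0, 0, 0, 0.094, 0, 0, -0.065, 0, 0, 0, 0.094, 0, 0, -0.095, 0, 0, 0, 0.094, 0, 0, -0.105, 0, 0, 0, 0.094, 0, 0, -0.105, 0, 0, 0, 0.094, 0, 0, -0.105, 0, 0, 0, 0.03, 0, 0, -0.105, 0, 0, 0, 0.03, 0, 0, -0.105, 0, 0, 0, 0.03, 0, 0, -0.105, 0, 0, 0, 0.03, 0, 0, -0.105, 0, 0, 0, 0.03],
)

```text
clock: 22.22
tool_pos: [600.4, -256.9, 27.9]
tcp_rot: [0.697, 0.717, 0.0, 0.0]
wrist_force: [0.6, 0.3, 2.0]
width: 60.5
grip_force: 19.9
```

move_arm(
  increments=[0, 0, 0.02, 0, 0, 0, 0.03, 0, 0, 0.06, 0, 0, 0, 0.03, 0, 0, 0.1, 0, 0, 0, 0.03, -0.002, 0.015, 0.14, 0, 0, 0, 0.03, -0.006, 0.045, 0.16, 0, 0, 0.02, 0.03, -0.012, 0.085, 0.165, 0, 0, 0.04, 0.03, -0.019, 0.13, 0.165, 0, 0, 0.06, 0.03, -0.026, 0.175, 0.165, 0, 0, 0.08, 0.03, -0.033, 0.22, 0.165, 0, 0, 0.1, 0.03, -0.04, 0.265, 0.165, 0, 0, 0.12, 0.03, -0.046, 0.31, 0.165, 0, 0, 0.136, 0.03, -0.053, 0.355, 0.165, 0, 0, 0.136, 0.03],
)

```text
clock: 23.72
tool_pos: [546.3, 99.6, 191.8]
tcp_rot: [0.646, 0.763, -0.0, -0.0]
wrist_force: [0.3, 0.3, -1.4]
width: 60.1
grip_force: 20.0
```

move_arm(
  increments=[-0.007, 0.045, 0, 0, 0, 0, 0.03, -0.013, 0.09, 0, 0, 0, 0, 0.03, -0.019, 0.13, 0, 0, 0, 0, 0.03, -0.024, 0.165, -0.01, 0, 0, 0, 0.03, -0.0257, 0.179, -0.03, 0, 0, 0, 0.03, -0.0257, 0.179, -0.07, 0, 0, 0, 0.03, -0.0257, 0.179, -0.105, 0, 0, 0, 0.03, -0.0257, 0.179, -0.125, 0, 0, 0, 0.03, -0.0257, 0.179, -0.138, 0, 0, 0, 0.03, -0.0257, 0.179, -0.138, 0, 0, 0, 0.03, -0.0257, 0.179, -0.138, 0, 0, 0, 0.03],
)

```text
clock: 25.1
tool_pos: [522.1, 277.5, 55.2]
tcp_rot: [0.646, 0.763, 0.001, 0.0]
wrist_force: [0.2, 0.1, -2.3]
width: 60.2
grip_force: 20.0
```

```bash
python3 - <<'E'
from m import *
ims,PP=clouds(); s=bot.state(); print(s["tool_pos"],s["wrist_force"])
objfit({"scene":PP["scene"]},"cup",521,277,97,31)
im=ims["scene"]; cv2.imwrite("pics/s7.png",cv2.resize(im["pixels"][150:350,220:440,::-1],None,fx=2.8,fy=2.8))
E
```

```text
[522.22978112 277.55767099  55.47799432] [ 0.46944433  0.5150058  -2.05345589]
cup scene [524.3 274.4] res 1.2 254 handle n 147 ang 0.694 top z 487.5
```

View pics/s7.png

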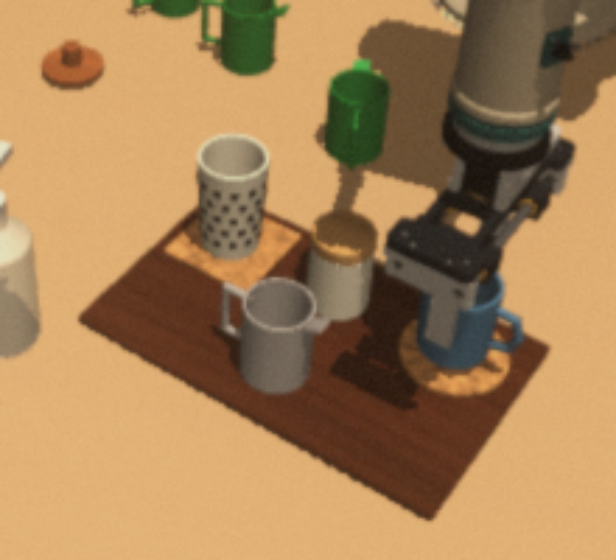

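The cup hangs over the round coaster with its handle pointing outward (crop 458,330). Lowering.

move_arm(
  increments=[0, 0, -0.003, 0, 0, 0, 0.03, 0, 0, -0.006, 0, 0, 0, 0.03, 0, 0, -0.009, 0, 0, 0, 0.03, 0, 0, -0.0108, 0, 0, 0, 0.03, 0, 0, -0.012, 0, 0, 0, 0.03, 0, 0, -0.012, 0, 0, 0, 0.03],
)

```text
clock: 25.95
tool_pos: [521.3, 277.2, 43.8]
tcp_rot: [0.646, 0.763, 0.0, 0.0]
wrist_force: [-2.0, -0.6, 6.8]
width: 60.2
grip_force: 20.0
```

move_arm(
  increments=[0, 0, 0, 0, 0, 0, 0.08, 0, 0, 0, 0, 0, 0, 0.09, 0, 0, 0, 0, 0, 0, 0.09, 0, 0, 0.05, 0, 0, 0, 0.09, 0, 0, 0.11, 0, 0, 0, 0.09, 0, -0.01, 0.15, 0, 0, 0, 0.09, -0.005, -0.065, 0.15, 0, 0, 0, 0.09, -0.01, -0.12, 0.15, 0, 0, 0, 0.07, -0.015, -0.18, 0.15, 0, 0, 0, 0.06, -0.02, -0.24, 0.15, 0, 0, 0, 0.06, -0.025, -0.3, 0.15, 0, 0, 0, 0.06, -0.03, -0.36, 0.15, 0, 0, 0, 0.06],
)

```text
clock: 27.45
tool_pos: [491.1, -84.6, 192.5]
tcp_rot: [0.646, 0.763, 0.0, 0.0]
wrist_force: [0.6, -0.5, 0.3]
width: 59.8
grip_force: 0.0
```

move_arm(
  increments=[-0.004, -0.06, 0, 0, 0, 0, 0.06, -0.008, -0.12, -0.02, 0, 0, 0, 0.06, -0.0134, -0.171, -0.06, 0, 0, 0, 0.06, -0.0134, -0.171, -0.1, 0, 0, 0, 0.06, -0.0134, -0.171, -0.12, 0, 0, 0, 0.06, -0.0134, -0.171, -0.12, 0, 0, 0, 0.06],
)

```text
clock: 28.2
tool_pos: [476.7, -253.1, 70.7]
tcp_rot: [0.646, 0.763, -0.0, -0.002]
wrist_force: [0.5, -0.6, -0.5]
width: 60.0
grip_force: 0.0
```

```bash
python3 - <<'E'
from m import *
ims,PP=clouds(); s=bot.state(); p=np.array(s["tool_pos"]); print(p)
objfit(PP,"cup",521,277,86,31); objfit(PP,"tumbler",558,60,116,30);objfit({"scene":PP["scene"]},"lid",478,-254,12,34)
P=PP["scene"].reshape(-1,3); Q=P[(np.hypot(P[:,0]-478,P[:,1]+254)<30)&(P[:,2]>20)&(P[:,2]<42)]
c,e=fit(Q[:,:2],10,[478,-254]);print("knob",c,e,len(Q))
im=ims["scene"]; I=im["pixels"][...,::-1].copy(); 
y=R.from_quat(s["tcp_rot"]).as_matrix()[:,1]
for q in (p,[478,-254,36]): u=proj(im,q)[0]; cv2.drawMarker(I,tuple(int(round(a)) for a in u),(255,0,255),0,5)
cv2.imwrite("pics/s8.png",cv2.resize(I[110:210,190:310],None,fx=5,fy=5))
E
```

```text
[ 478.51471925 -253.95941714   72.91698297]
cup scene [523.3 276.4] res 2.3 605 handle n 39 ang 1.743 top z 87.2
cup top [523.  273.4] res 2.1 304 handle n 16 ang 1.765 top z 88.0
tumbler scene [559.4  59.6] res 1.8 492 handle n 0 ang 0.0 top z 117.5
tumbler top [555.8  55.7] res 2.0 233 handle n 0 ang 0.0 top z 118.1
lid scene [ 477.1 -255. ] res 1.8 96 handle n 6 ang -1.153 top z 500.3
knob [ 476.48476603 -252.8739007 ] 1.5356008000708812 51
```

View pics/s8.png

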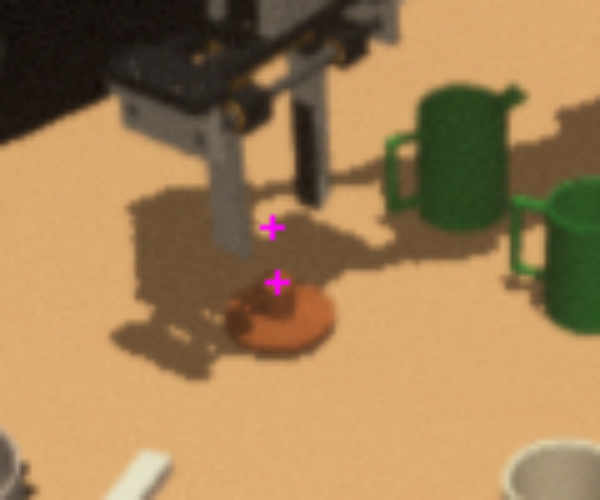

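The open fingers straddle the knob (crop 283,295) to within a few mm. Grasping the knob.

move_arm(
  increments=[-0.001, 0, -0.025, 0, 0, 0, 0.06, -0.001, 0, -0.045, 0, 0, 0, 0.06, -0.001, 0, -0.055, 0, 0, 0, 0.06, -0.001, 0, -0.057, 0, 0, 0, 0.06, -0.001, 0, -0.057, 0, 0, 0, 0.06, -0.001, 0, -0.057, 0, 0, 0, 0.01, -0.001, 0, -0.057, 0, 0, 0, 0.01, -0.001, 0, -0.057, 0, 0, 0, 0.01, -0.001, 0, -0.057, 0, 0, 0, 0.01, -0.001, 0, -0.057, 0, 0, 0, 0.01],
  grip_force=15,
)

```text
clock: 29.55
tool_pos: [477.1, -253.7, 15.4]
tcp_rot: [0.646, 0.763, 0.0, 0.0]
wrist_force: [-0.4, -0.2, 1.0]
width: 19.8
grip_force: 15.0
```

move_arm(
  increments=[0, 0, 0.02, 0, 0, 0, 0.01, 0, 0, 0.06, 0, 0, 0, 0.01, 0, 0, 0.1, 0, 0, 0, 0.01, 0.004, 0.015, 0.14, 0, 0, 0, 0.01, 0.012, 0.045, 0.16, 0, 0, 0, 0.01, 0.022, 0.085, 0.16, 0, 0, 0, 0.01, 0.034, 0.13, 0.16, 0, 0, 0, 0.01, 0.045, 0.175, 0.16, 0, 0, 0, 0.01, 0.057, 0.22, 0.16, 0, 0, 0, 0.01, 0.068, 0.265, 0.16, 0, 0, 0, 0.01, 0.077, 0.3, 0.16, 0, 0, 0, 0.01, 0.0806, 0.314, 0.16, 0, 0, 0, 0.01],
)

```text
clock: 31.05
tool_pos: [557.6, 61.9, 175.1]
tcp_rot: [0.645, 0.764, -0.0, -0.0]
wrist_force: [-0.5, -1.2, 0.5]
width: 19.3
grip_force: 15.0
```

move_arm(
  increments=[0, 0, -0.015, 0, 0, 0, 0.01, 0, 0, -0.025, 0, 0, 0, 0.01, 0, 0, -0.03, 0, 0, 0, 0.01, 0, 0, -0.03, 0, 0, 0, 0.01],
)

```text
clock: 31.55
tool_pos: [557.1, 59.4, 144.7]
tcp_rot: [0.647, 0.763, -0.0, -0.0]
wrist_force: [-0.0, -0.4, -0.4]
width: 19.9
grip_force: 15.0
```

```bash
python3 - <<'E'
from m import *
ims,PP=clouds(); s=bot.state(); p=np.array(s["tool_pos"]); print(p,s["width"],s["wrist_force"])
S={"scene":PP["scene"]}
objfit(S,"lid",557.6,60,142,34); objfit(S,"tumbler",558,60,116,30)
im=ims["scene"]; cv2.imwrite("pics/s9.png",cv2.resize(im["pixels"][150:270,240:380,::-1],None,fx=4.5,fy=4.5))
E
```

```text
[557.80009441  59.72299859 145.53668839] 19.617958356832403 [0.11884644 0.62563113 0.13291641]
lid scene [556.   58.3] res 2.4 166 handle n 0 ang 0.0 top z 574.3
tumbler scene [558.2  58.6] res 1.0 296 handle n 0 ang 0.0 top z 574.3
```

View pics/s9.png

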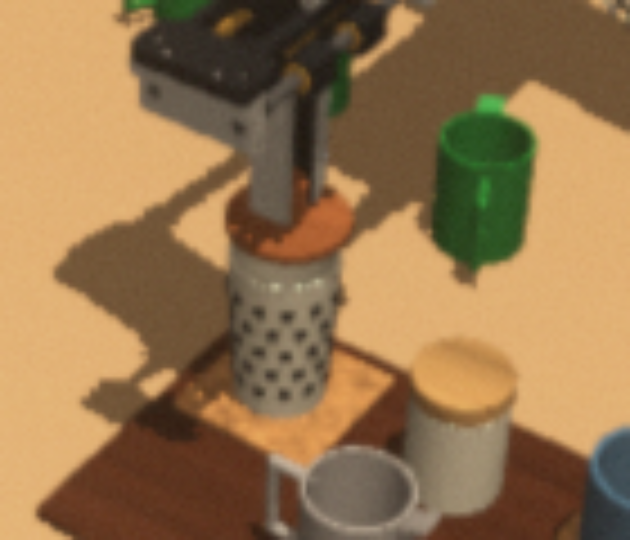

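The lid sits level above the tumbler's mouth (lid centre at crop column 290, tumbler about 285), so it is off by 1–2 mm. Seating it.

move_arm(
  increments=[0, 0, -0.004, 0, 0, 0, 0.01, 0, 0, -0.008, 0, 0, 0, 0.01, 0, 0, -0.012, 0, 0, 0, 0.01, 0, 0, -0.015, 0, 0, 0, 0.01, 0, 0, -0.017, 0, 0, 0, 0.01, 0, 0, -0.018, 0, 0, 0, 0.01, 0, 0, -0.018, 0, 0, 0, 0.01],
)

```text
clock: 32.52
tool_pos: [557.6, 60.3, 127.4]
tcp_rot: [0.646, 0.763, 0.0, 0.0]
wrist_force: [0.5, -0.2, -0.1]
width: 19.4
grip_force: 15.0
```

No premature contact, so the plug is in the mouth; it has about 1 mm left to go.

move_arm(
  increments=[0, 0, -0.0007, 0, 0, 0, 0.01, 0, 0, -0.0013, 0, 0, 0, 0.01, 0, 0, -0.0013, 0, 0, 0, 0.01],
)

```text
clock: 32.9
tool_pos: [557.8, 60.3, 126.6]
tcp_rot: [0.646, 0.763, 0.0, 0.0]
wrist_force: [-0.1, -0.7, 1.6]
width: 19.5
grip_force: 15.0
```

move_arm(
  increments=[0, 0, 0, 0, 0, 0, 0.03, 0, 0, 0, 0, 0, 0, 0.05, 0, 0, 0, 0, 0, 0, 0.05, 0, 0, 0.03, 0, 0, 0, 0.05, 0, 0, 0.08, 0, 0, 0, 0.05, -0.05, -0.03, 0.12, 0, 0, 0, 0.05, -0.1, -0.08, 0.12, 0, 0, 0, 0.05, -0.15, -0.13, 0.12, 0, 0, 0, 0.05, -0.2, -0.17, 0.12, 0, 0, 0, 0.05, -0.2, -0.2, 0.12, 0, 0, 0, 0.05, -0.2, -0.25, 0.12, 0, 0, 0, 0.05, -0.2, -0.25, 0.12, 0, 0, 0, 0.05],
)

```text
clock: 34.4
tool_pos: [357.4, -192.6, 246.1]
tcp_rot: [0.648, 0.761, -0.0, 0.001]
wrist_force: [-0.4, 1.1, -0.1]
width: 50.0
grip_force: 0.0
```

```bash
python3 - <<'E'
from m import *
ims,PP=clouds()
S=PP
for a in [("lid",557.6,60,123,34),("cup",521,277,86,31),("jug",635,184,85,29),("jar",539.6,168.6,90,27.5)]: objfit(S,*a)
im=ims["scene"]; cv2.imwrite("pics/s10.png",cv2.resize(im["pixels"][150:350,220:440,::-1],None,fx=2.8,fy=2.8))
E
```

```text
lid scene [556.8  58.8] res 2.0 172 handle n 0 ang 0.0 top z 147.4
lid top [560.4  59.2] res 2.7 217 handle n 0 ang 0.0 top z 148.2
cup scene [523.1 276.2] res 2.2 608 handle n 40 ang 1.736 top z 87.5
cup top [522.9 273.5] res 2.2 312 handle n 16 ang 1.762 top z 88.0
jug scene [635.8 184.6] res 1.7 533 handle n 59 ang -1.383 top z 87.9
jug top [633.3 181.8] res 1.6 259 handle n 46 ang -1.307 top z 88.4
jar scene [538.5 168.1] res 1.1 329 handle n 0 ang 0.0 top z 92.8
jar top [545.2 167. ] res 2.5 188 handle n 0 ang 0.0 top z 93.2
```

View pics/s10.png

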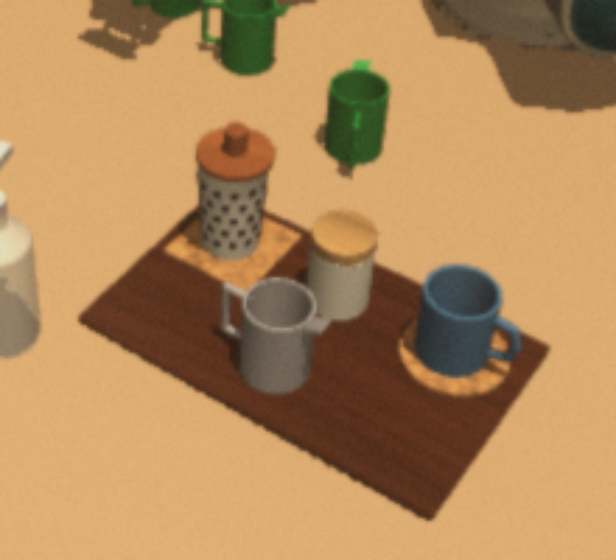

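The tumbler is centred on the square coaster with its lid seated, the cup is centred on the round one, and the jug stands behind the jar. Everything is upright and the arm is clear.

```bash
python3 -c "
from workcell import bot
print(bot.finish_job())"
```

```text
the job is handed in; nothing more can be done
None
```

The coffee things are all set out upright on the board as asked, checked in the final pictures, and I handed the job in at about 34 s of the 144 s allowed; no verdict came back.

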